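# Slide the drip dish under the draining rack

### The arm

A 7-joint arm with a two-finger parallel gripper is mounted at the origin on the work surface. World frame = base frame: x ahead of the robot, y to its left, z up, the work surface at z = 0. Lengths are in m, angles in rad, forces in N, time in s.
With the tool pointing down it reaches from about 0.425 to 0.95 m from the base axis. Payload 16.7 kg.
Tool frame: the origin (TCP) lies on the centre line of the jaws, within the pads' length; the fingertips stand 8 mm ahead of it and the grasp point (between the pads) lies 11 mm behind it (robot.nose_length is the z of the fingertips in the tool frame, in m); z points along the fingers, y is the line along which they close (so a half turn about z gives the same grasp; the last joint's range is limited). The gripper opens to 94 mm and grips with 3 to 60 N. Pads are 16 mm wide; open, the fingers measure 119 mm over their backs; the gripper's body (75 mm by 177 mm) begins 78 mm behind the grasp point.
Start: joints at [1.024, 0.426, 0.074, 1.606, -0.034, 1.111, -0.067], TCP at [0.261, -0.622, 0.176] pointing down, gripper open.
Joint ranges: [-2.85, 2.85], [-0.5, 2.14], [-1.23, 1.37], [0.21, 2.46], [-1.02, 4.16], [0.16, 2.05], [-2.73, 2.73]. Speed limits (rad/s): [1.89, 1.89, 2.39, 2.39, 3.01, 3.01, 3.01].

### API

Orientations are given as a unit quaternion [w, x, y, z].
In Python, from rig import robot gives the robot as it stands. The module is installed in compiled form; this text tells all that it offers.
- The arm moves only by the tool jog_arm, never from a script. Its argument "rows" is a list that holds one entry, the list of rows, each a list of 7 numbers: the opening, from -1 (shut) to 1 (fully open), then the shift along the tool's x, y, z in cm, then the turn, a rotation vector about the tool's x, y, z in rad. A call has 1 to 5 rows; each row is the pose to reach, as a shift and turn from the pose commanded when the call began, along the tool's axes at that moment; what a row does not reach only later rows make up. A row lasts 1/10 s, in which the tool goes at most 50 mm and 8.59 degrees, less where a joint would pass 70% of its speed; a pose out of reach is approached as far as the arm can. A call with a gripper value outside its range is refused whole. The fingers move at their own pace and stop on an object; the grip force is fixed at half the most. Time passes only in rows, so rows that repeat a pose let the fingers close. It gives the time, the measured TCP pose, the force, the opening and the grip force at its end, in the units of the state.
- robot.read_state(): the state, without advancing time (a new reading comes with each control period).
- robot.snapshot(name): name is "side" or "top"; returns (picture, depth): 384x512x3 uint8, blue, green, red; 384x512 float32, m along the optical axis (not along the pixel's ray), 0 where there is no reading.
- robot.camera_params(name): a dict with "camera_matrix" (3x3 intrinsics, pixels), "pose" (4x4, takes a point from camera to world coordinates). Camera axes: x right, y down, z forward; pixel columns grow to the right and rows downward; lengths in m; the calibration is good to about 2 mm. A picture is of the moment at which its call begins. camera_params takes no time and is no camera call.
- robot.job_done(): hands the job in; it is judged then, once.
Trained networks look in the newest picture that a camera, given by its name, has taken for a name from the list of things; names that differ only in an ending like _2 or _b are one class to them, and where a whole thing is asked for, a point or a joint stands for the part that bears it (a point fixed in the world has none). Each returns a list of dicts, best first, with "confidence" (0 to 1); they miss things now and then, are a little off and sometimes report something else, mostly with a low value. They report only what shows in the picture. A call takes as long as a camera call. They do not tell look-alikes from the thing itself.
- robot.spot_in(name, camera): "bbox" ([centre column, centre row, width, height] in pixels, round what is visible of it).
- robot.trace(name, camera): "region" (384x512 bool, what is visible of it) and "bbox" ([centre column, centre row, width, height] in pixels, round what is visible of it).
The state is a dict: "time_s": time; "q": joint angles; "qd": joint speeds; "tau": joint torques, N m; "tool_pos": TCP position; "tcp_rot": TCP orientation; "wrist_force": force on the tool from outside, world axes, zero at the start; "moment": the same for the moment, N m; "gripper_width": finger opening in m; "finger_force": force on a finger pad.
Only numpy, scipy, OpenCV 4.12 (cv2) and the standard library are available. Lean on these libraries where they do the work, as an engineer would, in place of code of your own. Each camera call takes 0.05 s, during which the arm holds its last target. There are 200 camera calls.

### The job

Push the flat stoneware drip dish along the table with your fingertips, in through the open end of the low steel draining rack, squarely and until it is fully home against the rack's back board, so that it catches the drips of the glazed ware above. Keep the dish flat on the table all the way: do not pick it up or tip it. Do not shift the rack or disturb the bowl and cup standing on it, the jar or the brush, and finish with the fingers clear of everything.

Things in the scene. Friction and masses are not known exactly. Their poses are not given: they have to be found in the camera images.
- dish: Loose brown stoneware slab, 130 long (x) by 100 wide (y) by 16 mm high, upright sides, the top sunk 6 mm inside an 8 mm rim; its ends are alike. 0.3 to 0.5 kg, slides with ordinary friction. Origin: centre of its underside, z up. It starts on the right (-y) of the rack, its x within 0.3 rad of world +y, usually skewed and off the opening's line.
- rack: Low loose steel stand, 2.7 kg, 141 deep (x), 188 wide (y), 29 mm high. Its x axis is the way in, within 0.2 rad of world +y. Open at x = -63 mm; inner face of back board at x = +63; runners' inner faces at y = -64 and +64 mm. Six flat cross bars on the runners: underside 21 mm above the table, 8 mm thick. Origin on the table, midway between open end and back board.
- rack_mouth (a point): Middle of the rack's open end: x = -63 mm, y = 0, z = 10.5 mm in the rack's frame. The first bar and both runners end flush here. With the dish home its centre is at x = -2 mm in the rack's frame and its near end stands 4 mm out of the open end, so fingers pushing on that end stay outside.
- bowl: Small white bowl, 68 mm across, 42 mm high, standing loose on the rack's bars, towards the back board. Origin at the centre of its underside. Leave it alone.
- cup: Small blue cup, 56 mm across, 55 mm high, standing loose on the rack's bars beside the bowl, towards the back board. Origin at the centre of its underside. Leave it alone.
- jar: Amber glaze jar, 66 mm across, 85 mm high, standing on the table at the left, behind the rack. Origin at the centre of its underside. Leave it alone.
- brush: Brush, 200 mm long, lying on the table behind the rack. Leave it alone.
Things that resemble listed ones, but are neither listed nor needed, are in the scene too. There is more than one size of the dish; the job needs the middle-sized.

How it is judged:
By the outcome, as a careful person would: the job done as asked, in the order asked, and still so for the second after the job is handed in, with the robot touching nothing.
It also fails if it takes over 72 s, if anything falls off the work surface, if the arm or the gripper's body presses on something with over 40 N, if the wrist force passes 120 N, or if a joint passes its speed limit or range.

## Working session

There is one attempt and no reset: what is moved stays moved. The work goes in short steps, Python scripts to look and compute and a tool call to move; the robot and the scene stay as the last step left them, time stands still between calls to the robot, and variables do not carry over. Pictures are saved under pics/ and viewed, at most 10 in all, crops included, and the job is handed in when it is done.

Besides the shell and the picture viewer there is one more tool, called after "Call:" as name([rows], argument=value, ...), one row to a line, values as JSON. jog_arm: Moves the arm, as the interface text tells. Its arguments: {"type":"object","properties":{"rows":{"type":"array"}},"required":["rows"]}

```bash
mkdir -p pics
cat > h.py <<'E'
import numpy as np, cv2
from rig import robot
def cloud(cam,d):
    P=robot.camera_params(cam);K=P["camera_matrix"];T=np.array(P["pose"])
    v,u=np.mgrid[0:384,0:512]
    p=np.stack([(u-K[0][2])/K[0][0]*d,(v-K[1][2])/K[1][1]*d,d],-1)
    return p@T[:3,:3].T+T[:3,3]
def rect(pts):
    (c,s,a)=cv2.minAreaRect((pts[:,:2]*1000).astype(np.float32))
    return np.round(c,1),np.round(s,1),round(a,2)
E
python3 - <<'E'
from h import *
for c in("top","side"):
    im,d=robot.snapshot(c); cv2.imwrite(f"pics/{c}0.png",im); X=cloud(c,d)
    print(c,np.round(robot.camera_params(c)["pose"],3).tolist())
    for n in("dish","rack","bowl","cup","jar","brush"):
        for r in robot.trace(n,c)[:4]:
            m=r["region"]&(d>0); p=X[m]
            if len(p)<20: continue
            print(n,round(r["confidence"],2),np.round(r["bbox"]),"z",np.round(np.percentile(p[:,2],[5,50,95])*1000),rect(p))
s=robot.read_state();print(s["tool_pos"],s["tcp_rot"],s["time_s"])
E
```

```text
top [[0.004, -0.982, 0.188, 0.434], [-0.999, 0.004, 0.042, 0.045], [-0.042, -0.188, -0.981, 0.936], [0.0, 0.0, 0.0, 1.0]]
dish 0.72 [348. 205.  54.  41.] z [ 7. 11. 17.] (array([ 586.1, -161.7]), array([131.2, 106.1]), 74.81)
dish 0.66 [303. 119.  62.  68.] z [11. 14. 23.] (array([822.6, -42.7]), array([176.9, 134.5]), 13.62)
rack 0.71 [218. 197.  63.  73.] z [18. 28. 31.] (array([608.3, 186.9]), array([150. , 195.7]), 87.02)
bowl 0.77 [209. 177.  22.  28.] z [33. 50. 72.] (array([645.2, 197.1]), array([65.5, 64.2]), 1.81)
bowl 0.51 [156. 196.  19.  71.] z [13. 18. 21.] (array([607.9, 353.3]), array([196.2,  46.8]), 9.94)
cup 0.78 [207. 206.  26.  22.] z [31. 54. 85.] (array([566.7, 206.9]), array([66.2, 52.7]), 89.91)
jar 0.94 [142. 276.  34.  25.] z [21. 83. 86.] (array([396.7, 358.8]), array([61.9, 59.2]), 57.99)
brush 0.81 [155. 194.  20.  73.] z [10. 17. 21.] (array([608. , 353.1]), array([199.4,  48.1]), 10.49)
side [[-0.952, -0.198, 0.235, 0.36], [-0.306, 0.555, -0.773, 0.895], [0.023, -0.808, -0.589, 0.716], [0.0, 0.0, 0.0, 1.0]]
dish 0.96 [296. 166.  59.  38.] z [ 4. 12. 18.
[... 381 characters left out ...]
 232.  36.  32.] z [40. 60. 72.] (array([654.4, 182.1]), array([ 64.5, 106.8]), 31.11)
cup 0.75 [261. 240.  32.  41.] z [38. 68. 85.] (array([569. , 191.6]), array([52.9, 78.3]), 14.38)
jar 0.85 [326. 334.  42.  64.] z [ 9. 63. 87.] (array([396.8, 327.9]), array([ 70.3, 142.6]), 5.62)
jar 0.53 [242. 249. 112.  74.] z [ 6. 29. 32.] (array([604.1, 180.3]), array([158.3, 188.8]), 87.6)
brush 0.83 [211. 304. 114.  27.] z [ 6. 18. 22.] (array([609.1, 344.4]), array([199.8,  61.1]), 7.41)
brush 0.31 [296. 164.  57.  35.] z [ 5. 12. 18.] (array([ 583.5, -159.5]), array([135.7, 102.5]), 76.26)
[ 0.26146416 -0.62226705  0.1757793 ] [-1.11033466e-05  9.80285229e-01  1.97587625e-01  7.96886831e-07] 0.7
```

View pics/top0.png

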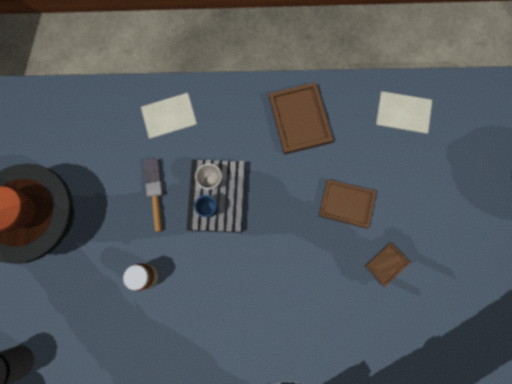

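View pics/side0.png

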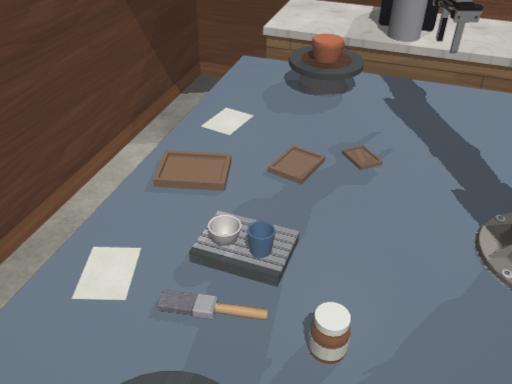

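Three candidates for the dish, by pixel in the top view: large at (302,118), measured 177x134 mm; middle at (348,204), 131x106 mm; small at (388,264), about 88 mm. The middle one fits the stated 130x100. Next I rectify enlarged views to confirm this and get precise poses.

```bash
cat >> h.py <<'E'
def rectify(cam,im,z,x0,x1,y0,y1,s=1000):
    # output: columns -> y decreasing (right=-y), rows -> x decreasing ; s px/m
    P=robot.camera_params(cam);K=np.array(P["camera_matrix"]);W=np.linalg.inv(np.array(P["pose"]))
    A=np.array([[0,-1/s,x1],[-1/s,0,y1],[0,0,z],[0,0,1]])
    H=K@W[:3]@A
    return cv2.warpPerspective(im,H,(int((y1-y0)*s),int((x1-x0)*s)),flags=cv2.INTER_CUBIC|cv2.WARP_INVERSE_MAP)
def dishpose(cam,im,x0,x1,y0,y1):
    R=rectify(cam,im,.016,x0,x1,y0,y1).astype(int)
    m=((R[...,2]>R[...,0]+8)).astype(np.uint8)
    m=cv2.morphologyEx(m,cv2.MORPH_CLOSE,np.ones((9,9)));m=cv2.morphologyEx(m,cv2.MORPH_OPEN,np.ones((9,9)))
    c=max(cv2.findContours(m,0,1)[0],key=cv2.contourArea)[:,0]
    p=np.stack([x1*1000-c[:,1],y1*1000-c[:,0]],1)/1000
    return rect(p)
E
python3 - <<'E'
from h import *
out=[]
for c in("top","side"):
    im,d=robot.snapshot(c)
    print(c,dishpose(c,im,.49,.68,-.27,-.07))
    out.append(rectify(c,im,.016,.48,.70,-.28,.30))
    R=rectify(c,im,.029,.48,.70,-.28,.30); 
    for x in range(480,700,20): cv2.putText(R,str(x),(0,700-x),0,.3,(0,255,0))
    for y in range(-250,300,50): cv2.line(R,(300-y,0),(300-y,5),(0,255,0));cv2.putText(R,str(y),(300-y,10),0,.3,(0,255,0))
    out.append(R)
    # rack top plane points
    X=cloud(c,d)
    m=(X[...,2]>.024)&(X[...,2]<.033)&(abs(X[...,0]-.608)<.13)&(abs(X[...,1]-.187)<.12)
    print("rack",m.sum(),rect(X[m]))
cv2.imwrite("pics/rack.png",np.vstack([cv2.resize(o,None,fx=1.37,fy=1.37) for o in(out[1],out[3])]))
E
```

```text
top (array([ 582.8, -160. ]), array([132.3, 102.5]), 75.4)
rack 2144 (array([605.3, 184. ]), array([141.5, 188.9]), 87.56)
side (array([ 581.9, -152.2]), array([153.6, 109.2]), 75.34)
rack 2627 (array([604.5, 185. ]), array([145.2, 189.3]), 87.31)
```

View pics/rack.png

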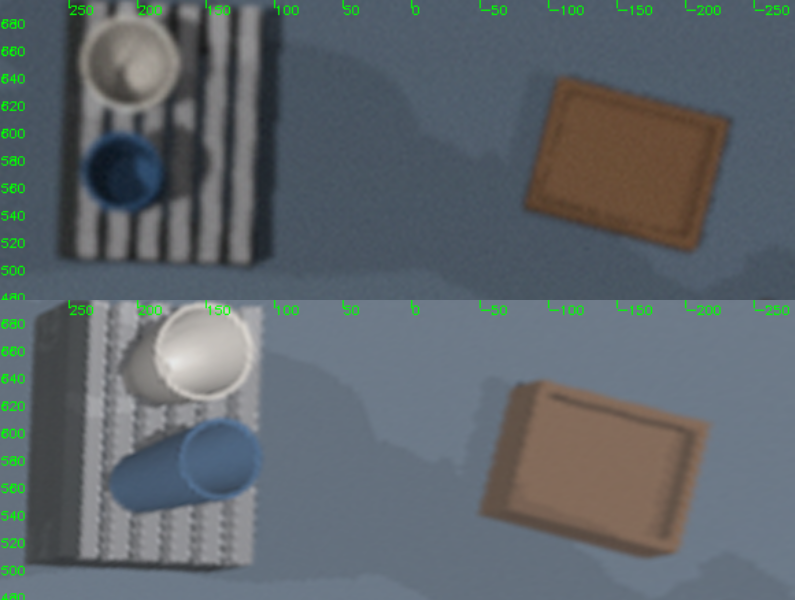

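The crop confirms the middle dish: rim and sunk top, about 132x102 mm, centre near (583,-160) mm, heading 75.4°. The rack's heading is about 87.5° with its origin near (605,177) mm. I now go behind the dish's near end.

Call:
jog_arm([
  [[0.4,4.1,-2.2,0,0,0,-0.14],[0.4,8.2,-4.4,0,0,0,-0.28],[0.4,12.4,-6.6,0,0,0,-0.42],[0.4,16.5,-8.8,0,0,0,-0.56],[0.4,20.7,-11.1,0,0,0,-0.7]],
])

```text
time_s: 1.3
tool_pos: [0.4102, -0.4383, 0.176]
tcp_rot: [0.0, 0.852, 0.524, 0.0]
wrist_force: [0.2, -0.3, -0.4]
gripper_width: 0.0657
finger_force: 0.0
```

```bash
cat > go.py <<'E'
import sys; from h import *
from scipy.spatial.transform import Rotation as Ro
def tool():
    s=robot.read_state(); w,x,y,z=s["tcp_rot"]; return np.array(s["tool_pos"]),Ro.from_quat([x,y,z,w]),s
def rel(p,yaw):
    P,R,s=tool(); c,n=np.cos(yaw),np.sin(yaw)
    T=Ro.from_matrix(np.array([[c,n,0],[n,-c,0],[0,0,-1]]))
    return np.r_[np.round(R.inv().apply(np.array(p)-P)*100,2),np.round((R.inv()*T).as_rotvec(),3)]
def show():
    P,R,s=tool(); X=R.as_matrix()[:,0]
    print("t",round(s["time_s"],2),"tcp",np.round(P*1000,1),"yaw",round(np.degrees(np.arctan2(X[1],X[0])),2),"F",np.round(s["wrist_force"],1),"w",round(s["gripper_width"],4))
if __name__=="__main__":
    show()
    a=list(map(float,sys.argv[1:]))
    for i in range(0,len(a),4): print(rel(np.array(a[i:i+3])/1000,np.radians(a[i+3])).tolist())
E
python3 go.py 557 -257 60 75.4
```

```text
t 1.3 tcp [ 410.2 -438.3  176. ] yaw 63.21 F [ 0.2 -0.3 -0.4] w 0.0657
[22.81, 4.93, 11.6, 0.0, 0.0, -0.213]
```

Call:
jog_arm([
  [[0.4,4.6,1.0,0,0,0,-0.05],[0.4,9.2,2.0,1,0,0,-0.1],[0.4,13.8,3.0,3,0,0,-0.15],[0.4,18.3,4.0,6,0,0,-0.213],[0.4,22.8,4.9,9,0,0,-0.213]],
])

```text
time_s: 1.8
tool_pos: [0.5524, -0.265, 0.0914]
tcp_rot: [0.001, 0.792, 0.61, 0.0]
wrist_force: [1.1, -1.1, 0.5]
gripper_width: 0.0659
finger_force: 0.0
```

```bash
python3 go.py 557.3 -256.8 12 75.4
```

```text
t 1.8 tcp [ 552.4 -265.    91.4] yaw 75.23 F [ 1.1 -1.1  0.5] w 0.0659
[0.92, 0.26, 7.94, 0.001, 0.0, -0.003]
```

Call:
jog_arm([
  [[0.4,0,0,3,0,0,0],[0.4,0,0,5.5,0,0,0],[0.4,0,0,7,0,0,0],[0.4,0,0,7.4,0,0,0],[0.4,0,0,7.4,0,0,0]],
])

```text
time_s: 2.3
tool_pos: [0.5511, -0.2666, 0.0179]
tcp_rot: [-0.0, 0.793, 0.609, 0.0]
wrist_force: [0.9, 0.2, 0.4]
gripper_width: 0.066
finger_force: 0.0
```

Run:
```python
from go import *
show()
im,d=robot.snapshot("top"); print(dishpose("top",im,.49,.68,-.24,-.07))
# path: dish centre arc R then straight on rack axis
a0,a1=np.radians(75.4),np.radians(87.5)
C=np.array([582.5,-160]); L=lambda t:np.array([np.cos(t),np.sin(t)])
Rd=(lambda:0)
r=np.array([604.7,177]); n=np.array([-np.sin(a1),np.cos(a1)])
off=(C-r)@n; R=off/(1-np.cos(a1-a0)); print("lateral",off,"R",R)
```

```text
t 2.3 tcp [ 551.1 -266.6   17.9] yaw 75.07 F [0.9 0.2 0.4] w 0.066
(array([ 582.8, -160. ]), array([132.1, 102.7]), 75.3)
lateral 7.479136976999055 R 336.6438619224288
```

```bash
cat > plan.py <<'E'
from go import *
# usage: plan.py z s0 s1 ... : dish path position (mm of centre travel) per row
a0,a1=np.radians(75.4),np.radians(87.5);C0=np.array([582.7,-160.]);R=337.
L=lambda t:np.array([np.cos(t),np.sin(t)])
def pose(s):
    t=a0+np.clip(s/R,0,a1-a0); O=C0+R*np.array([-np.sin(a0),np.cos(a0)])
    C=O-R*np.array([-np.sin(t),np.cos(t)]) + L(t)*(min(s,0)+max(s-R*(a1-a0),0))
    return C-73*L(t),t
if __name__=="__main__":
    show(); z=float(sys.argv[1])
    for s in map(float,sys.argv[2:]):
        p,t=pose(s); print(s,np.round(p),rel(np.r_[p,z]/1000,t).tolist())
E
python3 plan.py 12 -20 -10 0 10 20 30 40 50 60 70
```

```text
t 2.35 tcp [ 551.5 -266.8   18.6] yaw 75.06 F [-0.1  0.1  0.3] w 0.0656
-20.0 [ 559. -250.] [1.82, 0.32, 0.66, 0.001, 0.0, -0.006]
-10.0 [ 562. -240.] [2.82, 0.31, 0.66, 0.001, 0.0, -0.006]
0.0 [ 564. -231.] [3.82, 0.31, 0.66, 0.001, 0.0, -0.006]
10.0 [ 569. -221.] [4.82, 0.5, 0.66, 0.001, 0.0, -0.036]
20.0 [ 573. -212.] [5.83, 0.67, 0.66, 0.001, 0.0, -0.065]
30.0 [ 577. -203.] [6.85, 0.8, 0.66, 0.001, 0.0, -0.095]
40.0 [ 581. -193.] [7.87, 0.91, 0.66, 0.001, 0.0, -0.125]
50.0 [ 584. -183.] [8.89, 0.98, 0.66, 0.001, 0.0, -0.154]
60.0 [ 587. -174.] [9.91, 1.03, 0.66, 0.001, 0.0, -0.184]
70.0 [ 590. -164.] [10.93, 1.04, 0.66, 0.001, 0.0, -0.214]
```

Call:
jog_arm([
  [[0.4,0,0.2,0.66,0,0,-0.006],[0.4,0.9,0.3,0.66,0,0,-0.006],[0.4,1.8,0.3,0.66,0,0,-0.006],[0.4,2.8,0.3,0.66,0,0,-0.006],[0.4,3.8,0.3,0.66,0,0,-0.006]],
])

```text
time_s: 2.85
tool_pos: [0.5642, -0.229, 0.0114]
tcp_rot: [0.0, 0.791, 0.612, 0.0]
wrist_force: [-0.0, -0.3, -0.2]
gripper_width: 0.0659
finger_force: 0.0
```

```bash
python3 plan.py 12 0 8 16 24 32 40; python3 -c "
from h import *
im,d=robot.snapshot('top'); print(dishpose('top',im,.49,.68,-.24,-.05)); im,d=robot.snapshot('side'); print(dishpose('side',im,.49,.68,-.23,-.05))
cv2.imwrite('pics/s1.png',im[100:260,200:400].repeat(3,0).repeat(3,1))"
```

```text
t 2.85 tcp [ 564.2 -229.    11.4] yaw 75.48 F [-0.  -0.3 -0.2] w 0.0659
0.0 [ 564. -231.] [-0.15, 0.05, -0.06, 0.0, -0.0, 0.001]
8.0 [ 568. -223.] [0.65, 0.21, -0.06, 0.0, -0.0, -0.022]
16.0 [ 571. -216.] [1.45, 0.36, -0.06, 0.0, -0.0, -0.046]
24.0 [ 575. -208.] [2.26, 0.49, -0.06, 0.0, -0.0, -0.07]
32.0 [ 578. -201.] [3.07, 0.59, -0.06, 0.0, -0.0, -0.094]
40.0 [ 581. -193.] [3.89, 0.68, -0.06, 0.0, -0.0, -0.117]
(array([ 582.4, -161.5]), array([135.3, 102.7]), 75.32)
(array([ 580.9, -155.2]), array([153.8, 109.6]), 75.96)
```

View pics/s1.png

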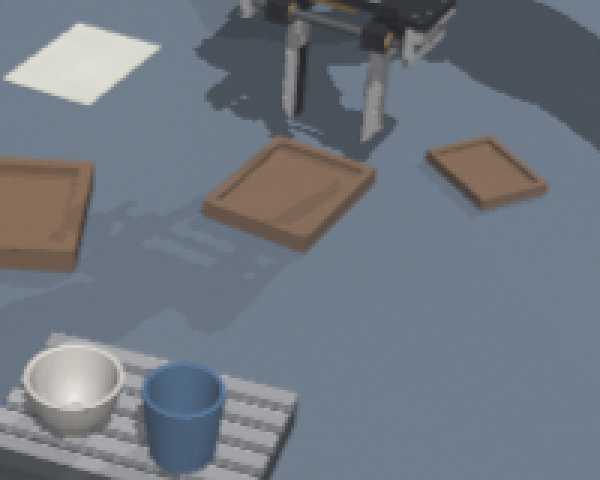

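The fingertips stand low, just behind the near end of the dish (crop pixels (290,115) and (372,135)), not yet touching. I start the arc.

Call:
jog_arm([
  [[0.4,0.6,0.2,0,0,0,-0.02],[0.4,1.4,0.35,0,0,0,-0.045],[0.4,2.2,0.5,0,0,0,-0.07],[0.4,3.0,0.6,0,0,0,-0.092],[0.4,3.9,0.7,0,0,0,-0.117]],
])

```text
time_s: 3.45
tool_pos: [0.5806, -0.1937, 0.0111]
tcp_rot: [-0.0, 0.753, 0.658, 0.0]
wrist_force: [0.5, 0.6, 0.7]
gripper_width: 0.066
finger_force: 0.0
```

```bash
python3 plan.py 12 40 48 56 64 72 80; python3 -c "
from h import *
im,d=robot.snapshot('top'); print(dishpose('top',im,.49,.68,-.20,0))
cv2.imwrite('pics/s2.png',rectify('top',im,.016,.48,.70,-.25,.05,2500))"
```

```text
t 3.45 tcp [ 580.6 -193.7   11.1] yaw 82.26 F [0.5 0.6 0.7] w 0.066
40.0 [ 581. -193.] [0.06, -0.01, -0.09, -0.0, -0.0, 0.001]
48.0 [ 583. -185.] [0.86, 0.16, -0.09, -0.0, -0.0, -0.023]
56.0 [ 586. -178.] [1.67, 0.3, -0.09, -0.0, -0.0, -0.046]
64.0 [ 588. -170.] [2.47, 0.43, -0.09, -0.0, -0.0, -0.07]
72.0 [ 590. -162.] [3.28, 0.52, -0.09, -0.0, -0.0, -0.091]
80.0 [ 590. -154.] [4.08, 0.44, -0.09, -0.0, -0.0, -0.091]
(array([ 585. , -151.5]), array([114.5, 103. ]), 75.56)
```

View pics/s2.png

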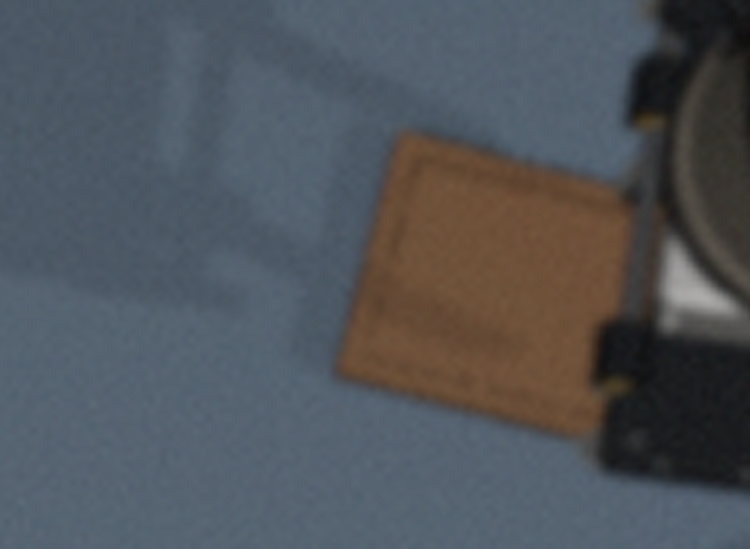

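The dish hasn't moved, though the fingers should have reached it. I check where the fingertips really are with depth.

Run:
```python
from go import *
show(); print(robot.nose_length)
im,d=robot.snapshot("side"); X=cloud("side",d)
print(np.round(robot.camera_params("side")["pose"],3).tolist())
m=(abs(X[...,0]-.58)<.12)&(X[...,1]<-.1)&(X[...,1]>-.3)&(X[...,2]>.025)&(X[...,2]<.07)
p=X[m]*1000
for lo in range(25,70,9):
    q=p[(p[:,2]>=lo)&(p[:,2]<lo+9)]
    for s in (q[q[:,0]<575],q[q[:,0]>=575]):
        if len(s): print(lo,len(s),np.round(np.percentile(s,[5,50,95],axis=0)).tolist())
cv2.imwrite('pics/s3.png',cv2.resize(im[80:230,200:400],None,fx=4,fy=4,interpolation=2))
```

```text
t 3.5 tcp [ 581.2 -191.9   11.2] yaw 82.44 F [ 1.   1.6 -0.2] w 0.0659
0.008
[[-0.952, -0.198, 0.235, 0.36], [-0.306, 0.555, -0.773, 0.895], [0.023, -0.808, -0.589, 0.716], [0.0, 0.0, 0.0, 1.0]]
34 1 [[618.0, -191.0, 42.0], [618.0, -191.0, 42.0], [618.0, -191.0, 42.0]]
43 7 [[541.0, -183.0, 44.0], [546.0, -180.0, 48.0], [548.0, -176.0, 51.0]]
43 15 [[614.0, -201.0, 45.0], [618.0, -191.0, 50.0], [627.0, -185.0, 52.0]]
52 21 [[537.0, -196.0, 53.0], [542.0, -179.0, 57.0], [549.0, -176.0, 60.0]]
52 17 [[614.0, -203.0, 53.0], [618.0, -190.0, 56.0], [626.0, -187.0, 61.0]]
61 18 [[537.0, -191.0, 61.0], [542.0, -179.0, 65.0], [548.0, -175.0, 70.0]]
61 23 [[614.0, -202.0, 62.0], [618.0, -189.0, 66.0], [627.0, -187.0, 70.0]]
```

View pics/s3.png

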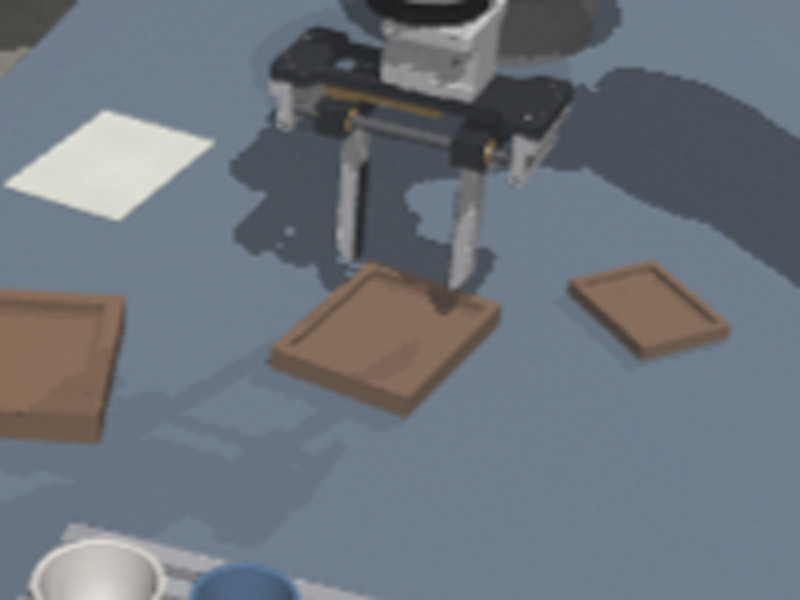

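The picture and the depth agree: the tips, at crop pixels (348,258) and (460,285), hover about 40 mm up, while the reported z puts them at about 3 mm. Reported x and y match the picture. So the reported z is biased by about 37 mm; I back off and descend by what the cameras and the force show.

```bash
cat >> go.py <<'E'
def tips():
    P,R,s=tool(); im,d=robot.snapshot("side"); X=cloud("side",d)*1000; P=P*1000
    o=(X-[P[0],P[1],0])
    l=np.einsum('ijk,kl->ijl',o,R.as_matrix())
    m=(abs(l[...,0])<16)&(abs(abs(l[...,1])-39)<11)&(X[...,2]<80)&(X[...,2]>22)&(d>0)
    print("tip z",[np.round(np.sort(X[m&(np.sign(l[...,1])==g)][:,2])[:4],1) for g in(-1,1)])
    t=(abs(o[...,0])<150)&(abs(o[...,1])<60)&(abs(X[...,2])<8); print("table z",np.median(X[t][:,2]))
E
python3 -c "
from go import *
tips()"
python3 plan.py 11 -30 -30
```

```text
tip z [array([43.6, 47.4, 47.9, 48.3]), array([39.3, 42.9, 43.8, 45.4])]
table z 1.108383411259517
t 3.6 tcp [ 580.6 -193.6   11.2] yaw 82.22 F [-0.5 -0.1 -0.4] w 0.0658
-30.0 [ 557. -260.] [-6.87, -1.47, 0.02, -0.0, -0.0, 0.119]
-30.0 [ 557. -260.] [-6.87, -1.47, 0.02, -0.0, -0.0, 0.119]
```

Call:
jog_arm([
  [[0.4,-2,-0.4,0,0,0,0.03],[0.4,-4,-0.8,0,0,0,0.06],[0.4,-6,-1.2,0,0,0,0.1],[0.4,-7,-1.5,0,0,0,0.12],[0.4,-7,-1.5,0,0,0,0.12]],
])

```text
time_s: 4.1
tool_pos: [0.5547, -0.2642, 0.0111]
tcp_rot: [0.0, 0.793, 0.609, -0.0]
wrist_force: [-0.1, -0.6, 0.8]
gripper_width: 0.0655
finger_force: 0.0
```

Call:
jog_arm([
  [[0.4,0,0,0.7,0,0,0],[0.4,0,0,1.4,0,0,0],[0.4,0,0,1.8,0,0,0],[0.4,0,0,2.0,0,0,0],[0.4,0,0,2.0,0,0,0]],
])

```text
time_s: 4.6
tool_pos: [0.5558, -0.2611, -0.0093]
tcp_rot: [-0.0, 0.792, 0.611, -0.0]
wrist_force: [-0.2, -0.0, 0.0]
gripper_width: 0.0658
finger_force: 0.0
```

Run:
```python
from go import *
show();tips()
im,d=robot.snapshot('side');cv2.imwrite('pics/s4.png',cv2.resize(im[80:230,200:400],None,fx=4,fy=4,interpolation=2))
```

```text
t 4.6 tcp [ 555.8 -261.1   -9.3] yaw 75.31 F [-0.2 -0.   0. ] w 0.0658
tip z [array([24.2, 26.9, 26.9, 28.9]), array([22.5, 22.7, 24.2, 24.6])]
table z 1.2978626988240372
```

Call:
jog_arm([
  [[0.4,0,0,0.4,0,0,0],[0.4,0,0,0.8,0,0,0],[0.4,0,0,1.0,0,0,0],[0.4,0,0,1.0,0,0,0]],
])

```text
time_s: 5.1
tool_pos: [0.5557, -0.2616, -0.0193]
tcp_rot: [-0.0, 0.792, 0.611, -0.0]
wrist_force: [-0.0, -0.1, -0.1]
gripper_width: 0.0659
finger_force: 0.0
```

```bash
sed -i 's/X\[...,2\]>22/X[...,2]>5/' go.py
python3 - <<'E'
from go import *
show();tips()
im,d=robot.snapshot('side');cv2.imwrite('pics/s4.png',cv2.resize(im[80:230,200:400],None,fx=4,fy=4,interpolation=2))
E
```

```text
t 5.1 tcp [ 555.7 -261.6  -19.3] yaw 75.27 F [-0.  -0.1 -0.1] w 0.0659
tip z [array([14. , 16.9, 17. , 18.5]), array([ 5.6, 12.4, 13.5, 14.1])]
table z 1.391692326705607
```

View pics/s4.png

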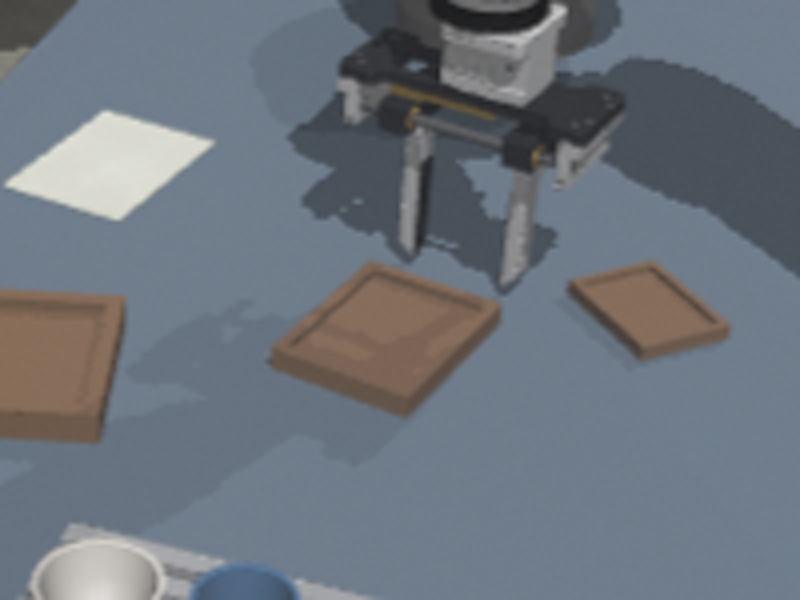

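The tips, at crop pixels (408,252) and (510,283), are now about 10 mm above the table behind the near end. I go 5 mm lower, then push along the arc.

Call:
jog_arm([
  [[0.4,0,0,0.3,0,0,0],[0.4,0,0,0.5,0,0,0],[0.4,0,0,0.5,0,0,0]],
])

```text
time_s: 5.5
tool_pos: [0.5557, -0.2616, -0.0242]
tcp_rot: [-0.0, 0.792, 0.611, -0.0]
wrist_force: [0.7, -0.3, 0.5]
gripper_width: 0.0659
finger_force: 0.0
```

```bash
python3 -c "
from go import *
tips()"; python3 plan.py -24.5 -20 -10 0 8 16 24 32 40
```

```text
tip z [array([ 5.8,  9.2,  9.3, 11.8]), array([ 6.7,  9. ,  9.5, 10.1])]
table z 1.2982237405166908
t 5.55 tcp [ 555.8 -261.6  -24. ] yaw 75.27 F [-0.2  0.2 -0.3] w 0.0658
-20.0 [ 559. -250.] [1.21, 0.04, 0.05, -0.0, -0.0, -0.002]
-10.0 [ 562. -240.] [2.21, 0.04, 0.05, -0.0, -0.0, -0.002]
0.0 [ 564. -231.] [3.21, 0.04, 0.05, -0.0, -0.0, -0.002]
8.0 [ 568. -223.] [4.01, 0.2, 0.05, -0.0, -0.0, -0.026]
16.0 [ 571. -216.] [4.82, 0.34, 0.05, -0.0, -0.0, -0.05]
24.0 [ 575. -208.] [5.63, 0.47, 0.05, -0.0, -0.0, -0.073]
32.0 [ 578. -201.] [6.44, 0.57, 0.05, -0.0, -0.0, -0.097]
40.0 [ 581. -193.] [7.25, 0.66, 0.05, -0.0, -0.0, -0.121]
```

Call:
jog_arm([
  [[0.4,0.8,0,0,0,0,0],[0.4,1.6,0,0,0,0,0],[0.4,2.4,0,0,0,0,0],[0.4,3.2,0,0,0,0,0],[0.4,4.0,0.2,0,0,0,-0.026]],
])

```text
time_s: 6.05
tool_pos: [0.5681, -0.2229, -0.0237]
tcp_rot: [0.0, 0.784, 0.621, -0.0]
wrist_force: [-1.2, -1.9, -1.5]
gripper_width: 0.0664
finger_force: 1.1
```

Call:
jog_arm([
  [[0.4,0.8,0.15,0,0,0,-0.024],[0.4,1.6,0.25,0,0,0,-0.047],[0.4,2.4,0.33,0,0,0,-0.071],[0.4,3.2,0.38,0,0,0,-0.095],[0.4,3.2,0.38,0,0,0,-0.095]],
])

```text
time_s: 6.55
tool_pos: [0.5795, -0.1915, -0.0238]
tcp_rot: [-0.0, 0.753, 0.658, 0.0]
wrist_force: [0.9, -0.0, -1.2]
gripper_width: 0.0659
finger_force: 0.0
```

```bash
python3 -c "
from go import *
im,d=robot.snapshot('side'); print(dishpose('side',im,.49,.72,-.21,0.03))
im,d=robot.snapshot('top'); print(dishpose('top',im,.49,.70,-.21,0.03))
"; python3 plan.py -24.5 40 48 56 64 72 80 90 100
```

```text
(array([ 588.5, -111.4]), array([152. , 106.5]), 82.52)
(array([ 589. , -122.7]), array([143.5, 102.4]), 82.41)
t 6.65 tcp [ 579.  -192.7  -23.9] yaw 82.22 F [-0.5 -0.6 -0.2] w 0.0658
40.0 [ 581. -193.] [-0.02, 0.16, 0.06, -0.0, -0.0, 0.0]
48.0 [ 583. -185.] [0.78, 0.32, 0.06, -0.0, -0.0, -0.023]
56.0 [ 586. -178.] [1.59, 0.47, 0.06, -0.0, -0.0, -0.047]
64.0 [ 588. -170.] [2.39, 0.59, 0.06, -0.0, -0.0, -0.071]
72.0 [ 590. -162.] [3.2, 0.68, 0.06, -0.0, -0.0, -0.092]
80.0 [ 590. -154.] [4.0, 0.61, 0.06, -0.0, -0.0, -0.092]
90.0 [ 591. -144.] [5.0, 0.52, 0.06, -0.0, -0.0, -0.092]
100.0 [ 591. -134.] [5.99, 0.42, 0.06, -0.0, -0.0, -0.092]
```

The dish follows the fingers and now heads 82.4°, about 2 mm left of the rack's line. I continue the arc.

Call:
jog_arm([
  [[0.4,0.8,0.0,0,0,0,0],[0.4,1.6,0.15,0,0,0,-0.023],[0.4,2.4,0.3,0,0,0,-0.047],[0.4,3.2,0.42,0,0,0,-0.071],[0.4,4.0,0.5,0,0,0,-0.09]],
])

```text
time_s: 7.15
tool_pos: [0.5897, -0.1533, -0.0239]
tcp_rot: [-0.0, 0.722, 0.691, 0.0]
wrist_force: [0.6, -1.9, -1.7]
gripper_width: 0.0658
finger_force: 0.9
```

Call:
jog_arm([
  [[0.4,0.9,0,0,0,0,0],[0.4,1.8,0,0,0,0,0],[0.4,2.7,0,0,0,0,0],[0.4,3.6,0,0,0,0,0],[0.4,4.0,0,0,0,0,0]],
])

```text
time_s: 7.65
tool_pos: [0.5913, -0.1129, -0.0238]
tcp_rot: [-0.0, 0.723, 0.691, 0.0]
wrist_force: [-0.6, -2.0, -0.9]
gripper_width: 0.0659
finger_force: 0.9
```

```bash
cat > chk.py <<'E'
from go import *
show(); P=tool()[0]
im,d=robot.snapshot('top'); c,s,a=dishpose('top',im,.49,.72,P[1]+.002,P[1]+.21)
if s[0]<s[1]: s=s[::-1];a=a+90 if a<45 else a-90
u=np.array([np.cos(np.radians(a)),np.sin(np.radians(a))]); far=c+u*s[0]/2; C=far-65.5*u
a1=np.radians(87.5);R=np.array([[np.cos(a1),np.sin(a1)],[-np.sin(a1),np.cos(a1)]])
print(c,s,a,"C",C.round(1),"in rack",(R@(C-[604.7,177])).round(1),"skew",a-87.5)
X=cloud('top',d); m=(X[...,2]>.024)&(X[...,2]<.033)&(abs(X[...,0]-.608)<.13)&(abs(X[...,1]-.192)<.105)
print("rack",rect(X[m]))
E
python3 chk.py
```

```text
t 7.65 tcp [ 591.3 -112.9  -23.8] yaw 87.42 F [-0.6 -2.  -0.9] w 0.0659
[605.1 -41.7] [136.  121.6] 87.51 C [605.2 -39.2] in rack [-216.    -9.9] skew 0.010000000000005116
rack (array([605.2, 183.8]), array([141.4, 188.8]), 87.56)
```

```bash
sed -i 's/P\[1\]+.002/P[1]+.06/' chk.py; python3 chk.py
```

```text
t 7.7 tcp [ 591.4 -112.6  -23.8] yaw 87.44 F [ 0.2  0.7 -0.6] w 0.066
[596.5 -11.6] [103.  80.] 0.0 C [582.5 -11.6] in rack [-189.4   14. ] skew -87.5
rack (array([605.3, 183.9]), array([141.5, 188.7]), 87.66)
```

Dish width centred at x=596.5 at y=-12, on the rack's line, heading 87.5°. Push straight in.

Call:
jog_arm([
  [[0.4,0.9,0,0,0,0,0],[0.4,1.8,0,0,0,0,0],[0.4,2.7,0,0,0,0,0],[0.4,3.6,0,0,0,0,0],[0.4,4.5,0,0,0,0,0]],
])

```text
time_s: 8.25
tool_pos: [0.5934, -0.0684, -0.0238]
tcp_rot: [-0.0, 0.723, 0.691, 0.0]
wrist_force: [-0.9, -2.0, 0.2]
gripper_width: 0.0658
finger_force: 1.4
```

Call:
jog_arm([
  [[0.4,0.9,0,0,0,0,0],[0.4,1.8,0,0,0,0,0],[0.4,2.7,0,0,0,0,0],[0.4,3.2,0,0,0,0,0],[0.4,3.5,0,0,0,0,0]],
])

```text
time_s: 8.75
tool_pos: [0.595, -0.0338, -0.0238]
tcp_rot: [-0.0, 0.723, 0.691, 0.0]
wrist_force: [-0.0, -3.7, 2.7]
gripper_width: 0.066
finger_force: 1.8
```

```bash
python3 chk.py; python3 -c "
from h import *
im,d=robot.snapshot('top')
a=rectify('top',im,.016,.49,.73,-.06,.26,2400)
im,d=robot.snapshot('side')
b=rectify('side',im,.016,.49,.73,-.06,.26,2400)
cv2.imwrite('pics/m.png',cv2.resize(np.hstack([a,b]),None,fx=.52,fy=.52,interpolation=3))"
```

```text
t 8.75 tcp [595.  -33.8 -23.8] yaw 87.39 F [-0.  -3.7  2.7] w 0.066
[600.   66.6] [102.4  81.9] -1.7099999999999937 C [585.7  67. ] in rack [-110.7   14.2] skew -89.21
rack (array([605.1, 183.9]), array([141.7, 188.1]), 87.42)
```

View pics/m.png

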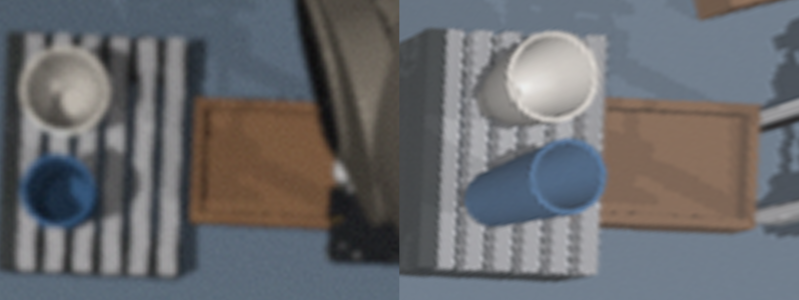

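The dish lies square at the mouth, centred on the rack's line; its far end is about 7 mm short of the open end. The force is only ~2–4 N.

Call:
jog_arm([
  [[0.4,0.9,0,0,0,0,0],[0.4,1.8,0,0,0,0,0],[0.4,2.7,0,0,0,0,0],[0.4,3.6,0,0,0,0,0],[0.4,4.5,0,0,0,0,0]],
])

```text
time_s: 9.4
tool_pos: [0.597, 0.0117, -0.0239]
tcp_rot: [-0.0, 0.723, 0.691, 0.0]
wrist_force: [0.7, -2.1, -1.8]
gripper_width: 0.0657
finger_force: 0.8
```

Call:
jog_arm([
  [[0.4,0.9,0,0,0,0,0],[0.4,1.8,0,0,0,0,0],[0.4,2.7,0,0,0,0,0],[0.4,3.6,0,0,0,0,0],[0.4,4.5,0,0,0,0,0]],
])

```text
time_s: 9.9
tool_pos: [0.5991, 0.0563, -0.0238]
tcp_rot: [-0.0, 0.723, 0.691, 0.0]
wrist_force: [0.2, -1.7, -1.3]
gripper_width: 0.0659
finger_force: 0.8
```

Call:
jog_arm([
  [[0.4,0.5,0,0,0,0,0],[0.4,1.0,0,0,0,0,0],[0.4,1.5,0,0,0,0,0],[0.4,2.0,0,0,0,0,0],[0.4,2.5,0,0,0,0,0]],
])

```text
time_s: 10.4
tool_pos: [0.6003, 0.0807, -0.0238]
tcp_rot: [0.0, 0.723, 0.69, 0.0]
wrist_force: [-0.3, -2.6, 0.2]
gripper_width: 0.0657
finger_force: 1.3
```

```bash
cat > end.py <<'E'
from go import *
show()
for c in("top","side"):
    im,d=robot.snapshot(c); X=cloud(c,d)
    m=(X[...,2]>.024)&(X[...,2]<.033)&(abs(X[...,0]-.608)<.13)&(X[...,1]>.1)&(X[...,1]<.29); print(c,"rack",rect(X[m]))
R=rectify('side',im,.016,.49,.73,.0,.2,1000).astype(int)
m=((R[...,2]>R[...,0]+8)).astype(np.uint8); m=cv2.morphologyEx(m,cv2.MORPH_OPEN,np.ones((5,5)))
n,l,st,ce=cv2.connectedComponentsWithStats(m)
for i in range(1,n):
    if st[i][4]>100:
        v,u=np.nonzero(l==i); print("brown near end y",[ (x,200-int(u[v==730-x].max())) for x in range(560,660,10) if (v==730-x).any()])
E
python3 end.py
```

```text
t 10.4 tcp [600.3  80.7 -23.8] yaw 87.34 F [-0.3 -2.6  0.2] w 0.0657
top rack (array([605.1, 184.2]), array([141.2, 188.4]), 87.88)
side rack (array([604.6, 185.7]), array([145.8, 188.9]), 87.41)
brown near end y []
brown near end y [(650, 147)]
brown near end y [(560, 90), (570, 90), (580, 90), (590, 89), (600, 89), (610, 89), (620, 88), (630, 87), (640, 86), (650, 87)]
```

Call:
jog_arm([
  [[0.4,0.4,0,0,0,0,0],[0.4,0.8,0,0,0,0,0],[0.4,1.2,0,0,0,0,0],[0.4,1.5,0,0,0,0,0],[0.4,1.6,0,0,0,0,0]],
])

```text
time_s: 11.0
tool_pos: [0.6009, 0.097, -0.0238]
tcp_rot: [-0.0, 0.723, 0.691, 0.0]
wrist_force: [0.0, -3.1, 0.8]
gripper_width: 0.0658
finger_force: 1.7
```

Call:
jog_arm([
  [[0.4,0.05,0,0,0,0,0],[0.4,0.1,0,0,0,0,0],[0.4,0.15,0,0,0,0,0],[0.4,0.2,0,0,0,0,0]],
])

```text
time_s: 11.4
tool_pos: [0.6011, 0.0984, -0.0238]
tcp_rot: [0.0, 0.723, 0.691, 0.0]
wrist_force: [-0.0, -2.7, 1.1]
gripper_width: 0.0656
finger_force: 1.6
```

```bash
python3 end.py
```

```text
t 11.4 tcp [601.1  98.4 -23.8] yaw 87.35 F [-0.  -2.7  1.1] w 0.0656
top rack (array([605.9, 197.1]), array([116.1, 188.7]), 88.17)
side rack (array([604.5, 179.2]), array([156.6, 189.3]), 87.84)
brown near end y []
brown near end y [(650, 141)]
```

Call:
jog_arm([
  [[0.4,0.05,0,0,0,0,0],[0.4,0.1,0,0,0,0,0],[0.4,0.15,0,0,0,0,0]],
])

```text
time_s: 11.8
tool_pos: [0.6012, 0.1, -0.0238]
tcp_rot: [-0.0, 0.723, 0.691, 0.0]
wrist_force: [-0.6, -3.1, 1.6]
gripper_width: 0.0657
finger_force: 1.6
```

Call:
jog_arm([
  [[0.4,0.05,0,0,0,0,0],[0.4,0.1,0,0,0,0,0]],
])

```text
time_s: 12.0
tool_pos: [0.6012, 0.1011, -0.0238]
tcp_rot: [-0.0, 0.723, 0.691, 0.0]
wrist_force: [-0.3, -4.2, 1.4]
gripper_width: 0.066
finger_force: 1.9
```

Run:
```python
from go import *
show()
im,d=robot.snapshot('side');R=rectify('side',im,.016,.49,.73,.06,.26,3000)
cv2.imwrite('pics/e.png',R[:, :].copy()[60:660])
X=cloud('side',d)
for z0,z1,nm in((.026,.033,"bars"),(.013,.019,"dish rim")):
    print(nm,[(x,int(1000*np.percentile(X[...,1][(X[...,2]>z0)&(X[...,2]<z1)&(abs(X[...,0]-x/1000)<.005)&(abs(X[...,1]-.12)<.03)],5))) for x in(560,575,590,605,620,635)])
```

```text
t 12.0 tcp [601.2 101.1 -23.8] yaw 87.36 F [-0.3 -4.2  1.4] w 0.066Traceback (most recent call last):
  File "<stdin>", line 7, in <module>
    return _quantile_unchecked(
        a, q, axis, out, overwrite_input, method, keepdims, weights)
    return _ureduce(a,
                    func=_quantile_ureduce_func,
    ...<5 lines>...
                    overwrite_input=overwrite_input,
                    method=method)
    r = func(a, **kwargs)
    result = _quantile(arr,
                       quantiles=q,
    ...<2 lines>...
                       out=out,
                       weights=wgt)
    slices_having_nans = np.isnan(arr[-1, ...])
                                  ~~~^^^^^^^^^
IndexError: index -1 is out of bounds for axis 0 with size 0
```

View pics/e.png

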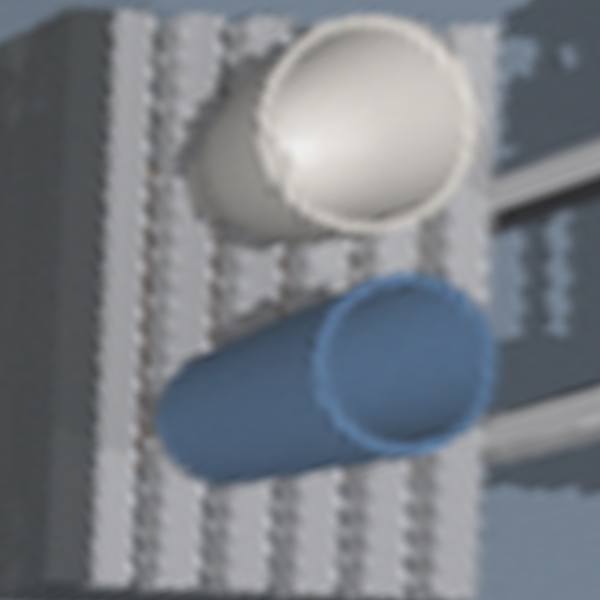

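The side view shows the dish end now hidden behind the first bar (right edge at crop column ~485), bowl and cup unmoved. I continue in small steps, watching the force.

Call:
jog_arm([
  [[0.4,0.05,0,0,0,0,0],[0.4,0.05,0,0,0,0,0]],
])

```text
time_s: 12.25
tool_pos: [0.6012, 0.1011, -0.0238]
tcp_rot: [0.0, 0.723, 0.691, -0.0]
wrist_force: [-1.0, -5.2, 2.8]
gripper_width: 0.0661
finger_force: 2.7
```

Call:
jog_arm([
  [[0.4,0.05,0,0,0,0,0],[0.4,0.05,0,0,0,0,0]],
])

```text
time_s: 12.45
tool_pos: [0.6012, 0.1011, -0.0238]
tcp_rot: [0.0, 0.723, 0.69, -0.0]
wrist_force: [-1.1, -7.2, 3.6]
gripper_width: 0.0664
finger_force: 3.6
```

Call:
jog_arm([
  [[0.4,0.05,0,0,0,0,0],[0.4,0.05,0,0,0,0,0]],
])

```text
time_s: 12.65
tool_pos: [0.6012, 0.1011, -0.0238]
tcp_rot: [0.0, 0.723, 0.69, -0.001]
wrist_force: [-1.5, -9.5, 3.5]
gripper_width: 0.0661
finger_force: 4.6
```

The TCP has stopped at y=101.1 mm, the predicted home position, and the force climbs without any motion, so the dish is against the board. Back straight off, then up.

Call:
jog_arm([
  [[0.4,-0.5,0,0,0,0,0],[0.4,-2,0,0,0,0,0],[0.4,-4,0,0,0,0,0],[0.4,-7,0,0,0,0,0],[0.4,-10,0,0,0,0,0]],
])

```text
time_s: 13.15
tool_pos: [0.5964, 0.0013, -0.0238]
tcp_rot: [-0.0, 0.723, 0.691, 0.0]
wrist_force: [0.1, 0.3, 0.4]
gripper_width: 0.0657
finger_force: 0.0
```

Call:
jog_arm([
  [[0.4,-4,0,-3,0,0,0],[0.4,-8,0,-6,0,0,0],[0.4,-12,0,-9,0,0,0],[0.4,-16,0,-12,0,0,0],[0.4,-20,0,-14,0,0,0]],
])

```text
time_s: 13.65
tool_pos: [0.5874, -0.1997, 0.1185]
tcp_rot: [0.001, 0.723, 0.69, 0.001]
wrist_force: [1.8, 0.3, -0.6]
gripper_width: 0.066
finger_force: 0.0
```

Run:
```python
from go import *
show()
im,d=robot.snapshot('top'); X=cloud('top',d)
m=(X[...,2]>.024)&(X[...,2]<.033)&(abs(X[...,0]-.608)<.13)&(X[...,1]>.09)&(X[...,1]<.29); print("rack",rect(X[m]))
for n in("bowl","cup","jar","brush"):
    r=robot.trace(n,"top")[0]; print(n,rect(X[r["region"]&(d>0)]))
R=rectify('top',im,.016,.49,.72,.06,.26,3000); cv2.imwrite('pics/f.png',R)
S=R.astype(int); B=(S[...,2]>S[...,0]+5)
print("near end y",[(x,round(260-np.nonzero(B[720*3-x*3,390:540])[0].max()/3-130,1)) for x in range(556,652,8) if B[720*3-x*3,390:540].any()])
```

```text
t 13.65 tcp [ 587.4 -199.7  118.5] yaw 87.34 F [ 1.8  0.3 -0.6] w 0.066
rack (array([605. , 183.9]), array([141.3, 188.4]), 87.64)
bowl (array([651.4, 195.3]), array([65.1, 79.5]), 78.32)
cup (array([570.1, 197.8]), array([52.1, 61.8]), 60.29)
jar (array([402.2, 364. ]), array([79.3, 61.7]), 32.69)
brush (array([608.6, 352.3]), array([200.3,  46.2]), 10.43)
near end y [(556, np.float64(112.0)), (564, np.float64(111.3)), (572, np.float64(111.0)), (580, np.float64(110.3)), (588, np.float64(110.0)), (596, np.float64(109.7)), (604, np.float64(109.3)), (612, np.float64(109.0)), (620, np.float64(108.3)), (628, np.float64(108.3)), (636, np.float64(108.3)), (644, np.float64(108.0))]
```

View pics/f.png

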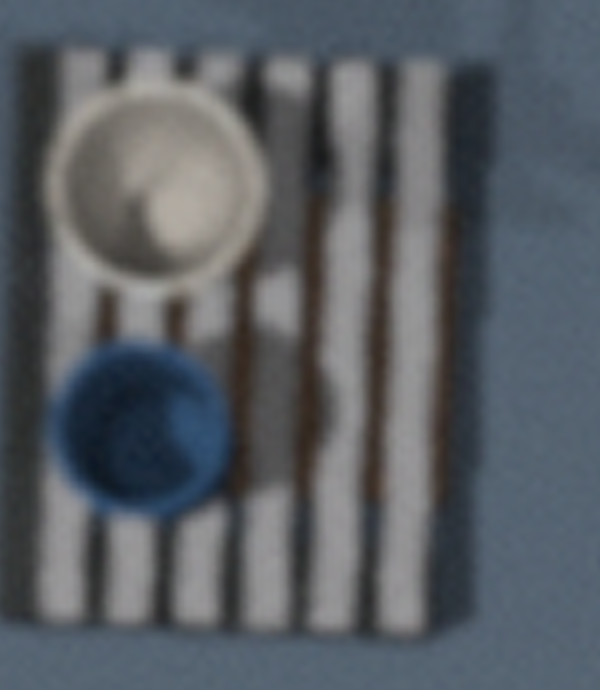

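The dish lies square under the bars, its near end a thin brown strip just outside the first bar (columns 435–455), mean y about 109.5 mm against the 110 mm expected when home. The rack has not moved.

```bash
python3 -c "
from rig import robot
print(robot.job_done())"
```

```text
the job is handed in; nothing more can be done
None
```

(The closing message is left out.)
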